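Switch on the test gauges in order

ROBOT

A 6-joint arm with a two-finger parallel gripper is mounted at the origin on the work surface. World frame = base frame: x ahead of the robot, y to its left, z up, the work surface at z = 0. Lengths are in m, angles in rad, forces in N, time in s.
With the tool pointing down it reaches from about 0.35 to 0.975 m from the base axis. Payload 4.9 kg.
Tool frame: the origin (TCP) lies on the centre line of the jaws, within the pads' length; the fingertips stand 25 mm ahead of it and the grasp point (between the pads) lies 6 mm ahead of it; z points along the fingers, y is the line along which they close (so a half turn about z gives the same grasp; the last joint's range is limited). The gripper opens to 85 mm and grips with 20 to 120 N. Pads are 22 mm wide; open, the fingers measure 114 mm over their backs; the gripper's body (76 mm by 85 mm) begins 54 mm behind the grasp point. The pads swing forward as they close: fully open they stand 13 mm farther back than shut.
Start: joints at [1.191, 0.053, 1.613, -0, 1.476, -0.119], TCP at [0.161, 0.604, 0.23] pointing down, gripper open.
Joint ranges: [-3.01, 3.01], [-1.01, 2.22], [0.06, 2.58], [-1.02, 4.17], [0.09, 2.62], [-3.14, 3.14]. Speed limits (rad/s): [2.57, 2.57, 3.14, 3.14, 3.14, 3.14].

INTERFACE

Orientations are given as a unit quaternion [w, x, y, z].
In Python, from plant import state, grab_frame, get_calibration, job gives the robot as it stands. The module is installed in compiled form; this text tells all that it offers.
- The arm moves only by the tool move_arm, never from a script. Its argument "targets" is a list that holds one entry, the list of rows, each a list of 5 numbers: the opening in per cent of the stroke, from 0 (shut) to 100 (fully open), then the shift along the tool's x, y, z as a fraction of full scale, then the turn about the tool's z as a fraction of full scale. A call has 1 to 5 rows; each row shifts and turns the commanded pose from where the row before left it, along the tool's axes as they then stand; what a row does not reach is not made up. Full scale, the value 1, is 0.6 m for a shift and 6 degrees for a turn. A row lasts 1/12 s, in which the tool goes at most 41.7 mm and 7.16 degrees, less where a joint would pass 70% of its speed; a pose out of reach is approached as far as the arm can. A call with a number of a shift or a turn outside -1 to 1 is refused whole. A call with a gripper value outside its range is refused whole. The fingers move at their own pace and stop on an object; the grip force is fixed at half the most. Time passes only in rows, so rows that do not move let the fingers close. It gives the time, the measured TCP pose, the force, the opening and the grip force at its end, in the units of the state.
- state(): the state, without advancing time (a new reading comes with each control period).
- grab_frame(name): name is "scene" or "side" or "wrist"; returns the picture (420x560x3 uint8, red, green, blue); there is no depth.
- get_calibration(name): a dict with "vertical_fov" (degrees; the focal length in pixels is half the picture's height over the tangent of half this angle, whatever the lens; pixels are square), "cx", "cy" (the principal point, pixels), "dist_coeffs" ([k1, k2, p1, p2, k3] as OpenCV has them; the pictures are not rectified), "R" (3x3) and "t" (3): a world point X has camera coordinates R X + t. Camera axes: x right, y down, z forward; pixel columns grow to the right and rows downward; lengths in m; the calibration is good to about 2 mm. A picture is of the moment at which its call begins: read the wrist's pose just before it. get_calibration takes no time and is no camera call; for the wrist camera it gives the pose at the moment of the call.
- job.job_done(): hands the job in; it is judged then, once.
The state is a dict: "time": time; "joint_pos": joint angles; "joint_vel": joint speeds; "joint_efforts": joint torques, N m; "tool_pos": TCP position; "tool_rot": TCP orientation; "contact_force": force on the tool from outside, world axes, zero at the start; "ft_torque": the same for the moment, N m; "gripper_width": opening from 0.0 (shut) to 1.0 (fully open); "grasp_force": force on a finger pad.
Only numpy, scipy, OpenCV 4.12 (cv2) and the standard library are available. Lean on these libraries where they do the work, as an engineer would, in place of code of your own. Each camera call takes 0.05 s, during which the arm holds its last target. There are 200 camera calls.

TASK

Switch on three of the digital pressure gauges lying on the calibration bench by pressing the black button on each one fully in, lightly, with the fingertips: first the red-ringed gauge, then the yellow-ringed one, then the blue-ringed one. Leave the grey-ringed gauge switched off, do not lift or shift any gauge, and leave everything else on the bench undisturbed.

Things in the scene. Friction and masses are not known exactly. Their poses are not given: they have to be found in the camera images.
- red_gauge: digital pressure gauge with red rubber boot ring, loose, lying on its back face up: round, 100 mm across, face 40 mm above the bench, about 0.45 kg. Origin under the centre of the round case; its stem points along its own -x out to 85 mm from the centre; z up
- red_button_top (a point): centre of the top of the red-booted gauge's round black on-button (22 mm across), on the face 22 mm from the gauge's centre towards the stem; 56 mm above the bench when the button is out, 49 mm when it is in and nothing presses it; moves down with the button. The button is pressed straight down; its rubber cap is 16 mm proud of the face when out and springs by 1 mm for every 1.5 N, at most 7 mm
- red_button (a joint): how far the red-booted gauge's button is pressed in, m: 0 out, 0.007 fully in at its stop (cap then still 9 mm proud of the face when let go). No return spring: it resists with about 3 N (the cap gives 2 mm first) and stays where it is left; on from 0.005. It starts between 0 and 0.0015
- yellow_gauge: digital pressure gauge with yellow rubber boot ring, loose, lying on its back face up: round, 100 mm across, face 40 mm above the bench, about 0.45 kg. Origin under the centre of the round case; its stem points along its own -x out to 85 mm from the centre; z up
- yellow_button_top (a point): centre of the top of the yellow-booted gauge's round black on-button (22 mm across), on the face 22 mm from the gauge's centre towards the stem; 56 mm above the bench when the button is out, 49 mm when it is in and nothing presses it; moves down with the button. The button is pressed straight down; its rubber cap is 16 mm proud of the face when out and springs by 1 mm for every 1.5 N, at most 7 mm
- yellow_button (a joint): how far the yellow-booted gauge's button is pressed in, m: 0 out, 0.007 fully in at its stop (cap then still 9 mm proud of the face when let go). No return spring: it resists with about 3 N (the cap gives 2 mm first) and stays where it is left; on from 0.005. It starts between 0 and 0.0015
- blue_gauge: digital pressure gauge with blue rubber boot ring, loose, lying on its back face up: round, 100 mm across, face 40 mm above the bench, about 0.45 kg. Origin under the centre of the round case; its stem points along its own -x out to 85 mm from the centre; z up
- blue_button_top (a point): centre of the top of the blue-booted gauge's round black on-button (22 mm across), on the face 22 mm from the gauge's centre towards the stem; 56 mm above the bench when the button is out, 49 mm when it is in and nothing presses it; moves down with the button. The button is pressed straight down; its rubber cap is 16 mm proud of the face when out and springs by 1 mm for every 1.5 N, at most 7 mm
- blue_button (a joint): how far the blue-booted gauge's button is pressed in, m: 0 out, 0.007 fully in at its stop (cap then still 9 mm proud of the face when let go). No return spring: it resists with about 3 N (the cap gives 2 mm first) and stays where it is left; on from 0.005. It starts between 0 and 0.0015
- grey_gauge: digital pressure gauge with grey rubber boot ring, loose, lying on its back face up: round, 100 mm across, face 40 mm above the bench, about 0.45 kg. Origin under the centre of the round case; its stem points along its own -x out to 85 mm from the centre; z up. Spare gauge, must stay off
- grey_button_top (a point): centre of the top of the grey-booted gauge's round black on-button (22 mm across), on the face 22 mm from the gauge's centre towards the stem; 56 mm above the bench when the button is out, 49 mm when it is in and nothing presses it; moves down with the button. The button is pressed straight down; its rubber cap is 16 mm proud of the face when out and springs by 1 mm for every 1.5 N, at most 7 mm
- grey_button (a joint): how far the grey-booted gauge's button is pressed in, m: 0 out, 0.007 fully in at its stop (cap then still 9 mm proud of the face when let go). No return spring: it resists with about 3 N (the cap gives 2 mm first) and stays where it is left; on from 0.005. It starts between 0 and 0.0015
- screwdriver: green-handled screwdriver lying on the bench, about 200 mm long; leave it alone
- adapter_a: small brass adapter fitting standing upright, 32 mm across, 44 mm tall; origin under its centre; leave it alone
- adapter_b: second brass adapter fitting, same as the first; leave it alone
- bottle: amber bottle with black cap, 52 mm across, 115 mm tall; origin under its centre; leave it alone
- collar: steel collar lying flat, 40 mm outside, 24 mm hole, 16 mm high; leave it alone

How it is judged:
On the way, in this order (a step that is already met when the one before it is completed fails the run):
1. the red gauge's button is pressed in (more than 5 mm) (value of joint red_button above 0.005 m), for 0.1 s.
2. the yellow gauge's button is pressed in (more than 5 mm) (value of joint yellow_button above 0.005 m), for 0.1 s.
3. the blue gauge's button is pressed in (more than 5 mm) (value of joint blue_button above 0.005 m), for 0.1 s.
At the end, for the whole second after the job is handed in: The red, yellow and blue gauges' buttons are in by more than 5 mm, the grey one's by less than 3.5 mm; all gauges lie flat, at rest, within 30 mm of where they started; the other loose things are within 25 mm of where they started and the upright ones still stand (value of joint each of red_button, yellow_button, blue_button above 0.005 m and value of joint grey_button below 0.0035 m and distance of each of red_gauge, yellow_gauge, blue_gauge, grey_gauge from where it was at the start of the episode below 0.03 m and angle between each of red_gauge, yellow_gauge, blue_gauge, grey_gauge's own z axis and vertical below 0.1 rad and linear speed of each of red_gauge, yellow_gauge, blue_gauge, grey_gauge below 0.02 m/s and distance of each of screwdriver, adapter_a, adapter_b, bottle, collar from where it was at the start of the episode below 0.025 m and angle between each of bottle, adapter_a, adapter_b's own z axis and vertical below 0.2 rad); the robot touches nothing.
It fails at once if a button is pressed out of order (in by more than 3.5 mm before the one ahead of it is in by 5 mm) ((value of joint yellow_button above 0.0035 m and value of joint red_button below 0.005 m) or (value of joint blue_button above 0.0035 m and value of joint yellow_button below 0.005 m) or (value of joint blue_button above 0.0035 m and value of joint red_button below 0.005 m)).
It fails at once if the grey gauge's button is pressed in (more than 3.5 mm) (value of joint grey_button above 0.0035 m).
It fails at once if a gauge is pressed with more than 25 N (contact force between any of the fingers, the arm and red_gauge above 25 N or contact force between any of the fingers, the arm and yellow_gauge above 25 N or contact force between any of the fingers, the arm and blue_gauge above 25 N or contact force between any of the fingers, the arm and grey_gauge above 25 N).
It fails at once if a gauge is lifted (10 mm), tipped (0.2 rad) or shifted (30 mm) (height (world z) of any of red_gauge, yellow_gauge, blue_gauge, grey_gauge above 0.01 m or angle between any of red_gauge, yellow_gauge, blue_gauge, grey_gauge's own z axis and vertical above 0.2 rad or distance of any of red_gauge, yellow_gauge, blue_gauge, grey_gauge from where it was at the start of the episode above 0.03 m).
It fails at once if another loose thing is moved by more than 25 mm or knocked over (distance of any of screwdriver, adapter_a, adapter_b, bottle, collar from where it was at the start of the episode above 0.025 m or angle between any of bottle, adapter_a, adapter_b's own z axis and vertical above 0.4 rad).
It also fails if it takes over 45 s, if anything falls off the work surface, if the arm or the gripper's body presses on something with over 40 N, if the wrist force passes 120 N, or if a joint passes its speed limit or range.

## Working session

There is one attempt and no reset: what is moved stays moved. The work goes in short steps, Python scripts to look and compute and a tool call to move; the robot and the scene stay as the last step left them, time stands still between calls to the robot, and variables do not carry over. Pictures are saved under pics/ and viewed, at most 10 in all, crops included, and the job is handed in when it is done.

Besides the shell and the picture viewer there is one more tool, called after "Request:" as a command line: name --argument value ..., lists and objects as JSON in quotes. move_arm: Moves the arm, as the interface text tells. Shift numbers are shares of 0.6 m and turn numbers shares of 6 degrees, none past 1 either way. Its arguments: {"type":"object","properties":{"targets":{"type":"array"}},"required":["targets"]}

```bash
mkdir -p pics
python3 - <<'E'
from plant import state, grab_frame, get_calibration
import cv2,numpy as np
for n in ["scene","side"]:
    cv2.imwrite(f"pics/{n}0.png",grab_frame(n)[:,:,::-1]); c=get_calibration(n); print(n,{k:np.round(v,3).tolist() for k,v in c.items()})
s=state();print(s)
E
```

```text
scene {'vertical_fov': 56.921, 'cx': 273.196, 'cy': 210.212, 'dist_coeffs': [-0.018, 0.0, 0.0, 0.0, 0.0], 'R': [[-0.596, 0.803, 0.012], [0.461, 0.354, -0.814], [-0.658, -0.479, -0.581]], 't': [0.34, -0.232, 1.298]}
side {'vertical_fov': 55.845, 'cx': 278.562, 'cy': 205.2, 'dist_coeffs': [0.003, 0.0, 0.0, 0.0, 0.0], 'R': [[0.997, -0.071, -0.017], [-0.059, -0.651, -0.757], [0.043, 0.756, -0.653]], 't': [-0.588, 0.085, 0.816]}
{'time': 0.1, 'joint_pos': array([ 1.19097098e+00,  5.32963150e-02,  1.61415606e+00,  4.56629531e-06,
        1.47597074e+00, -1.19026427e-01]), 'joint_vel': array([ 0.0017098 , -0.00185516, -0.00254118, -0.00053242, -0.00034867,
        0.00192527]), 'joint_efforts': array([ 2.27516462e-04, -3.94902313e+01, -3.71364641e+01, -1.72027403e-04,
        3.87589331e-03,  1.07532568e-05]), 'tool_pos': array([0.16096379, 0.60333944, 0.22848293]), 'tool_rot': array([-2.28125181e-04,  1.30030383e-01,  9.91509587e-01, -8.86348293e-04]), 'contact_force': array([ 0.32312955, -0.12007494, -0.82238804]), 'ft_torque': array([-0.00077191,  0.01545507,  0.00679255]), 'grasp_force': 0.0, 'gripper_width': 0.9983619398163662}
```

View pics/scene0.png

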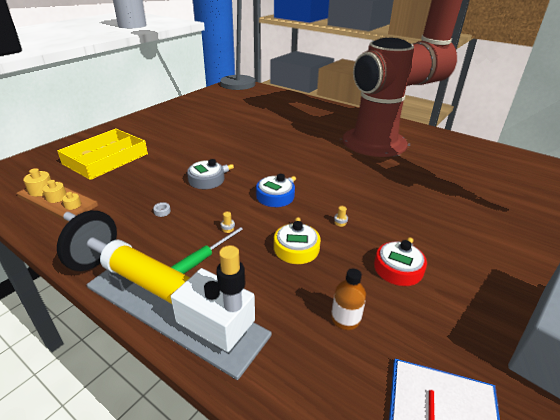

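View pics/side0.png

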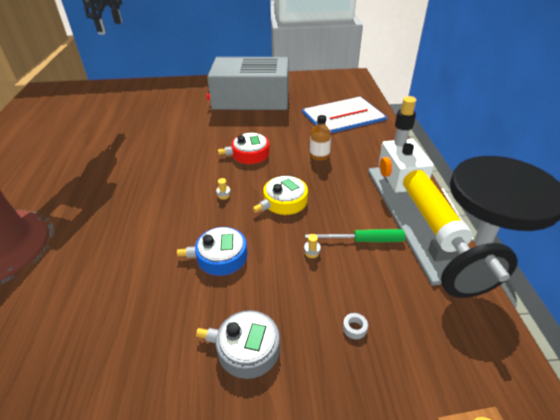

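The scene view shows the red (401,262), yellow (297,242), blue (275,190) and grey (206,174) gauges. In the side view their black buttons are near (241,140), (278,188), (208,240) and (233,329). Next I segment the buttons and triangulate them.

```bash
cat > h.py <<'E'
import cv2,numpy as np
from plant import state, grab_frame, get_calibration
def cam(n):
    c=get_calibration(n); f=210/np.tan(np.radians(c["vertical_fov"])/2)
    return np.array([[f,0,c["cx"]],[0,f,c["cy"]],[0,0,1]]),np.array(c["dist_coeffs"]),np.array(c["R"]),np.array(c["t"])
def ray(n,p):
    K,d,R,t=cam(n); q=cv2.undistortPoints(np.array([[p]],float),K,d)[0,0]
    return -R.T@t, R.T@np.array([q[0],q[1],1])
def plane(n,p,z):
    o,d=ray(n,p); return o+d*(z-o[2])/d[2]
def tri(a,b):
    A=[];y=[]
    for n,p in (a,b):
        o,d=ray(n,p); d=d/np.linalg.norm(d); P=np.eye(3)-np.outer(d,d); A.append(P);y.append(P@o)
    X=np.linalg.lstsq(np.vstack(A),np.hstack(y),rcond=None)[0]
    return X,[np.linalg.norm(P@X-v) for P,v in zip(A,y)]
def blob(mask,p,r=15):
    n,l,s,c=cv2.connectedComponentsWithStats(mask.astype(np.uint8))
    k=[i for i in range(1,n) if s[i,4]>8 and np.hypot(*(c[i]-p))<r]
    k=max(k,key=lambda i:s[i,4]); return c[k],s[k]
E
python3 - <<'E'
from h import *
B=dict(red=((407,242),(241,140)),yellow=((297,227),(278,188)),blue=((268,179),(208,240)),grey=((209,163),(233,329)))
im={n:cv2.imread(f"pics/{n}0.png") for n in("scene","side")}
for k,(a,b) in B.items():
    r=[]
    for n,p in(("scene",a),("side",b)):
        c,s=blob(im[n].max(2)<55,p,12); r.append((n,c)); print(k,n,c.round(1),s,plane(n,c,.049).round(4))
    X,e=tri(*r); print('  tri',X.round(4),np.round(e,4))
for nm,p in (("adA",(227,222)),("adB",(342,216)),("bottletop",(353,276))): print(nm,plane("scene",p,.115 if nm[0]=='b' else .022).round(3))
E
```

```text
red scene [405.2 244.9] [400 240  11  11  90] [0.5171 0.2947 0.049 ]
red side [241.  140.3] [239 139   5   4  18] [0.5134 0.2841 0.049 ]
  tri [0.5125 0.2933 0.0443] [0.0009 0.0009]
yellow scene [297.1 225.2] [293 221   9   9  72] [0.5967 0.0829 0.049 ]
yellow side [277.  189.7] [274 188   7   5  24] [0.592  0.0723 0.049 ]
  tri [0.5919 0.0794 0.0439] [0.0006 0.0006]Traceback (most recent call last):
  File "<stdin>", line 7, in <module>
  File "h.py", line 20, in blob
    k=max(k,key=lambda i:s[i,4]); return c[k],s[k]
ValueError: max() iterable argument is empty
```

Run:
```python
from h import *
B=dict(red=((407,242),(241,140)),yellow=((297,227),(278,188)),blue=((268,179),(208,240)),grey=((209,163),(233,329)))
im={n:cv2.imread(f"pics/{n}0.png") for n in("scene","side")}
for k,(a,b) in B.items():
    r=[]
    for n,p in(("scene",a),("side",b)):
        try: c,s=blob(im[n].max(2)<80,p,12)
        except ValueError: c=np.array(p,float);s=[0]
        r.append((n,c)); print(k,n,c.round(1),s,plane(n,c,.049).round(4))
    X,e=tri(*r); print('  tri',X.round(4),np.round(e,4))
for nm,p in (("adA",(227,222)),("adB",(342,216)),("bottletop",(353,276))): print(nm,plane("scene",p,.115 if nm[0]=='b' else .022).round(3))
c=get_calibration("wrist");print(c);R=np.array(c["R"]);print("cam pos",-R.T@c["t"])
from scipy.spatial.transform import Rotation as Ro
print(Ro.from_quat(state()["tool_rot"],scalar_first=True).as_matrix().round(3))
cv2.imwrite("pics/w0.png",grab_frame("wrist")[:,:,::-1])
```

```text
red scene [404.8 245.1] [399 240  12  11 102] [0.5182 0.2943 0.049 ]
red side [240.8 139.2] [238 136   7   7  41] [0.5129 0.2896 0.049 ]
  tri [0.5131 0.2937 0.0459] [0.0008 0.0008]
yellow scene [296.7 225.1] [288 221  15  10  93] [0.5971 0.0821 0.049 ]
yellow side [277.2 188.7] [274 185   8   8  48] [0.5926 0.0755 0.049 ]
  tri [0.593  0.0797 0.0455] [0.0002 0.0002]
blue scene [268. 179.] [0] [ 0.4811 -0.0837  0.049 ]
blue side [207.5 240.8] [203 236  10  10  76] [ 0.4504 -0.0705  0.049 ]
  tri [ 0.4622 -0.0847  0.05  ] [0.0139 0.0139]
grey scene [211.5 162.3] [208 159   8   8  54] [ 0.5051 -0.26    0.049 ]
grey side [232.7 330.6] [227 324  13  13 131] [ 0.5013 -0.2656  0.049 ]
  tri [ 0.5012 -0.2639  0.0461] [0.0002 0.0002]
adA [ 0.655 -0.07   0.022]
adB [0.473 0.129 0.022]
bottletop [0.726 0.274 0.115]
{'vertical_fov': 70.59498161589576, 'cx': 281.0342322198451, 'cy': 211.21630020047414, 'dist_coeffs': array([-0.05025367,  0.        ,  0.        ,  0.        ,  0.        ]), 'R': array([[ 0.25839292,  0.96603529, -0.00298562],
       [ 0.9289367 , -0.24761919,  0.27524777],
       [ 0.26515976, -0.07389552, -0.96136869]]), 't': array([-0.62299215, -0.03541128,  0.37871969])}
cam pos [0.09345037 0.62104958 0.37197611]
[[-0.966  0.258 -0.001]
 [ 0.258  0.966 -0.002]
 [ 0.    -0.002 -1.   ]]
```

View pics/w0.png

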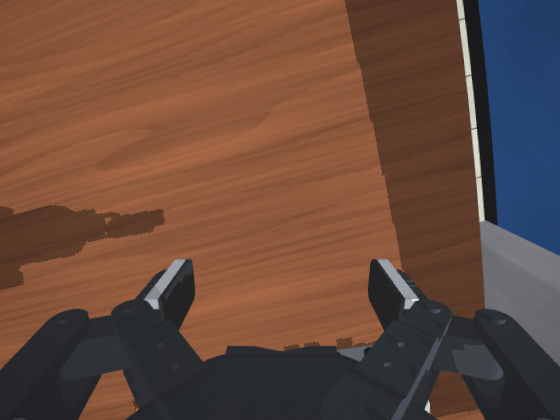

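The wrist view shows only bare bench, with the fingertips at about (175,275) and (390,275). Image up is tool +x, so a button under the tool stays visible above the fingertips. I'll shut the gripper and move over red.

Request:
move_arm --targets '[[[0, -0.058, -0.029, 0, 0], [0, -0.058, -0.029, 0, 0], [0, -0.058, -0.029, 0, 0], [0, -0.058, -0.029, 0, 0], [0, -0.058, -0.029, 0, 0]]]'

```text
time: 0.57
tool_pos: [0.3076, 0.4735, 0.2293]
tool_rot: [-0.0, 0.13, 0.992, -0.0]
contact_force: [0.2, 0.4, -0.1]
gripper_width: 0.301
grasp_force: 0.0
```

Request:
move_arm --targets '[[[0, -0.058, -0.029, 0, 0], [0, -0.058, -0.029, 0, 0], [0, -0.058, -0.029, 0, 0], [0, -0.058, -0.029, 0, 0], [0, -0.058, -0.029, 0, 0]]]'

```text
time: 0.98
tool_pos: [0.4535, 0.3444, 0.2294]
tool_rot: [-0.0, 0.13, 0.992, -0.0]
contact_force: [0.1, 0.4, -0.9]
gripper_width: -0.001
grasp_force: 0.0
```

Request:
move_arm --targets '[[[0, -0.058, -0.029, 0, 0], [0, -0.058, -0.029, 0, 0], [0, 0, 0, 0.04, 0], [0, 0, 0, 0.01, 0], [0, 0, 0, 0, 0]]]'

```text
time: 1.4
tool_pos: [0.509, 0.2935, 0.1961]
tool_rot: [-0.003, 0.13, 0.991, -0.001]
contact_force: [0.1, -0.0, -0.0]
gripper_width: -0.003
grasp_force: 0.0
```

Run:
```python
from h import *
s=state();print(s["time"],s["tool_pos"],s["tool_rot"],s["contact_force"],s["gripper_width"])
cv2.imwrite("pics/w1.png",grab_frame("wrist")[:,:,::-1])
K,d,R,t=cam("wrist");print(cv2.projectPoints(np.array([[.513,.293,.056]]),cv2.Rodrigues(R)[0],t,K,d)[0])
```

```text
1.4 [0.50895641 0.29351078 0.19614216] [-0.00295589  0.13039169  0.99145704 -0.00148588] [ 0.1325035  -0.01813749 -0.02276382] -0.0028994368178077113
[[[281.90636843 203.91587474]]]
```

View pics/w1.png

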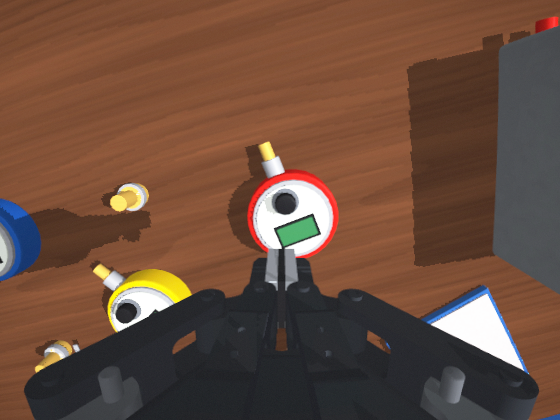

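Wrist view: the red button is at about (286,202) and yellow's at (128,314). I'll refine both from this frame.

Run:
```python
from h import *
im=cv2.imread("pics/w1.png"); m=im.max(2)<75
for k,p in (("red",(286,202)),("yellow",(128,314))):
    c,s=blob(m,p,12); print(k,c.round(1),s,plane("wrist",c,.053).round(4))
# red face centre from ring ellipse
h=cv2.cvtColor(im,cv2.COLOR_BGR2HSV); r=((h[...,0]<8)|(h[...,0]>172))&(h[...,1]>170)&(h[...,2]>90)
r[:,400:]=0;cs=max(cv2.findContours(r.astype(np.uint8),0,1)[0],key=cv2.contourArea);e=cv2.fitEllipse(cs);print(e,plane("wrist",e[0],.03).round(4))
```

```text
red [284.7 203.2] [275 193  21  21 347] [0.5137 0.2957 0.053 ]
yellow [125.8 312.5] [116 303  21  20 315] [0.5917 0.0868 0.053 ]
((292.429931640625, 215.80865478515625), (85.61721801757812, 87.53009033203125), 70.1380844116211) [0.5354 0.299  0.03  ]
```

Request:
move_arm --targets '[[[0, -0.007, 0.005, 0.05, 0], [0, 0, 0, 0.05, 0], [0, 0, 0, 0.05, 0], [0, 0, 0, 0.02, 0], [0, 0, 0, 0, 0]]]'

```text
time: 1.87
tool_pos: [0.5126, 0.2962, 0.0943]
tool_rot: [-0.003, 0.129, 0.992, -0.002]
contact_force: [-0.7, -0.4, -0.8]
gripper_width: -0.003
grasp_force: 0.0
```

Request:
move_arm --targets '[[[0, 0, 0, 0, 0], [0, 0, 0, 0, 0]]]'

```text
time: 2.03
tool_pos: [0.5169, 0.2974, 0.1003]
tool_rot: [0.002, 0.13, 0.992, 0.001]
contact_force: [-0.1, 0.0, 1.0]
gripper_width: -0.002
grasp_force: 0.0
```

Request:
move_arm --targets '[[[0, -0.0, 0, 0.015, 0], [0, 0, 0, 0.01, 0], [0, 0, 0, 0, 0], [0, 0, 0, 0, 0]]]'

```text
time: 2.37
tool_pos: [0.5154, 0.2961, 0.0823]
tool_rot: [-0.0, 0.13, 0.992, -0.0]
contact_force: [-0.4, 0.7, -0.1]
gripper_width: -0.003
grasp_force: 0.0
```

Request:
move_arm --targets '[[[0, 0, 0, 0.005, 0], [0, 0, 0, 0, 0], [0, 0, 0, 0, 0]]]'

```text
time: 2.62
tool_pos: [0.5156, 0.2962, 0.0795]
tool_rot: [-0.0, 0.13, 0.992, -0.0]
contact_force: [0.1, 0.1, 0.8]
gripper_width: 0.001
grasp_force: 0.0
```

Request:
move_arm --targets '[[[0, 0, 0, 0.005, 0], [0, 0, 0, 0, 0], [0, 0, 0, 0, 0]]]'

```text
time: 2.87
tool_pos: [0.5154, 0.2962, 0.0763]
tool_rot: [-0.0, 0.13, 0.992, -0.0]
contact_force: [0.3, -0.1, 0.5]
gripper_width: 0.001
grasp_force: 0.0
```

Request:
move_arm --targets '[[[0, 0, 0, 0.004, 0], [0, 0, 0, 0, 0], [0, 0, 0, 0, 0]]]'

```text
time: 3.12
tool_pos: [0.5155, 0.2962, 0.074]
tool_rot: [-0.0, 0.13, 0.992, -0.0]
contact_force: [0.1, 0.1, 0.2]
gripper_width: 0.0
grasp_force: 0.0
```

Request:
move_arm --targets '[[[0, 0, 0, 0.004, 0], [0, 0, 0, 0, 0], [0, 0, 0, 0, 0]]]'

```text
time: 3.37
tool_pos: [0.5155, 0.2962, 0.0716]
tool_rot: [-0.0, 0.13, 0.992, -0.0]
contact_force: [-0.2, 0.4, 0.1]
gripper_width: -0.003
grasp_force: 0.0
```

Request:
move_arm --targets '[[[0, 0, 0, 0.002, 0], [0, 0, 0, 0, 0], [0, 0, 0, 0, 0]]]'

```text
time: 3.62
tool_pos: [0.5156, 0.2962, 0.0705]
tool_rot: [-0.0, 0.13, 0.992, -0.0]
contact_force: [-1.1, 0.5, -0.2]
gripper_width: -0.001
grasp_force: 0.0
```

No contact force yet although the tip should be at 46 mm, so I'll look.

Run:
```python
from h import *
a=grab_frame("scene")[180:300,330:470,::-1];b=grab_frame("side")[90:210,180:320,::-1]
w=grab_frame("wrist")[130:330,180:380,::-1]
print(state()["contact_force"])
r=lambda i:cv2.resize(i,(400,int(400*i.shape[0]/i.shape[1])),interpolation=2)
t=np.hstack([r(a),r(b)]); cv2.imwrite("pics/c1.png",t); cv2.imwrite("pics/c1w.png",r(w))
```

```text
[-0.24827505  0.01944678 -0.3154602 ]
```

View pics/c1.png

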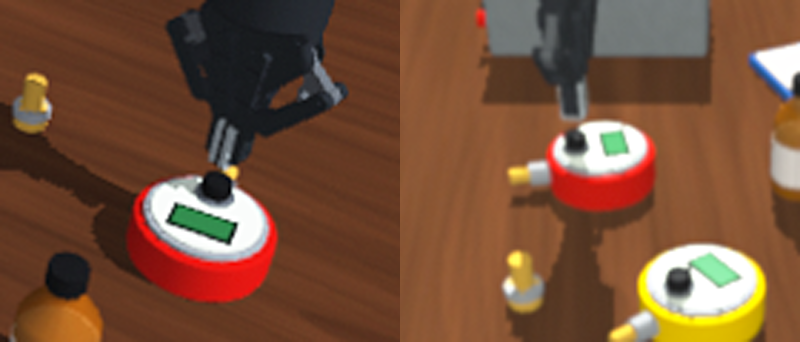

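View pics/c1w.png

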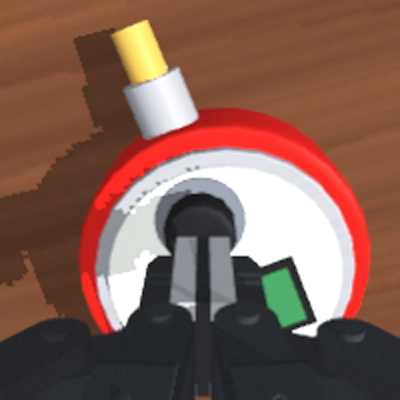

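The tip is still visibly above the button: the scene view has it at about (408,236) and the side view at (240,130). I'll triangulate it.

Run:
```python
from h import *
print(tri(("scene",(407.7,236.5)),("side",(240.2,130.8))))
print(tri(("scene",(406,244)),("side",(241,139.5))))
print(state()["tool_pos"])
for n in("scene","side"):
    K,d,R,t=cam(n);print(n,cv2.projectPoints(np.array([[.5155,.2962,.0455],[.5137,.2955,.056]]),cv2.Rodrigues(R)[0],t,K,d)[0].round(1).tolist())
```

```text
(array([0.51367742, 0.29486365, 0.06980112]), [np.float64(0.0010005805127524196), np.float64(0.0010005805127526139)])
(array([0.51235962, 0.29413067, 0.04662626]), [np.float64(0.0013107142256298335), np.float64(0.0013107142256295694)])
[0.51567427 0.2962606  0.07068152]
scene [[[405.8, 246.1]], [[406.9, 241.5]]]
side [[[241.9, 139.0]], [[240.9, 135.7]]]
```

The tip is really about 15–20 mm above the button, so I'll go on down in small steps, watching the force.

Request:
move_arm --targets '[[[0, 0, 0, 0.005, 0], [0, 0, 0, 0.005, 0], [0, 0, 0, 0.005, 0], [0, 0, 0, 0, 0], [0, 0, 0, 0, 0]]]'

```text
time: 4.18
tool_pos: [0.5153, 0.2961, 0.061]
tool_rot: [-0.0, 0.13, 0.992, -0.0]
contact_force: [-0.2, -0.7, -0.2]
gripper_width: -0.002
grasp_force: 0.0
```

Request:
move_arm --targets '[[[0, 0, 0, 0.004, 0], [0, 0, 0, 0, 0], [0, 0, 0, 0, 0]]]'

```text
time: 4.43
tool_pos: [0.5156, 0.2962, 0.0591]
tool_rot: [-0.0, 0.13, 0.992, -0.0]
contact_force: [-0.5, 0.7, 0.3]
gripper_width: 0.003
grasp_force: 0.0
```

Request:
move_arm --targets '[[[0, 0, 0, 0.004, 0], [0, 0, 0, 0, 0], [0, 0, 0, 0, 0]]]'

```text
time: 4.68
tool_pos: [0.5155, 0.2962, 0.0566]
tool_rot: [-0.0, 0.13, 0.992, -0.0]
contact_force: [-0.5, -0.2, 0.7]
gripper_width: 0.003
grasp_force: 0.0
```

Request:
move_arm --targets '[[[0, 0, 0, 0.004, 0], [0, 0, 0, 0, 0], [0, 0, 0, 0, 0]]]'

```text
time: 4.93
tool_pos: [0.5154, 0.2962, 0.0541]
tool_rot: [-0.0, 0.13, 0.992, -0.0]
contact_force: [-1.3, 0.2, 0.2]
gripper_width: -0.001
grasp_force: 0.0
```

Request:
move_arm --targets '[[[0, 0, 0, 0.003, 0], [0, 0, 0, 0, 0], [0, 0, 0, 0, 0]]]'

```text
time: 5.18
tool_pos: [0.5158, 0.2963, 0.0529]
tool_rot: [0.0, 0.13, 0.992, 0.0]
contact_force: [-0.6, -0.7, 1.5]
gripper_width: 0.005
grasp_force: 0.6
```

Run:
```python
from h import *
a=grab_frame("scene")[200:280,360:450,::-1];b=grab_frame("side")[100:180,195:285,::-1]
print(state()["contact_force"],state()["tool_pos"])
r=lambda i:cv2.resize(i,(400,int(400*i.shape[0]/i.shape[1])),interpolation=2)
cv2.imwrite("pics/c2.png",np.hstack([r(a),r(b)]))
```

```text
[ 0.41918396 -0.13786237  0.48161192] [0.51580567 0.29632297 0.05284427]
```

View pics/c2.png

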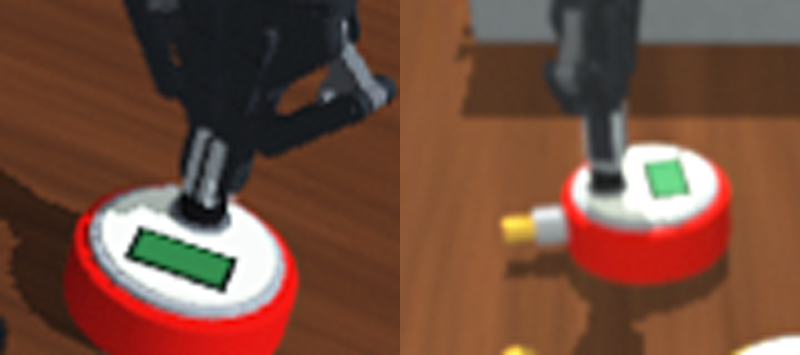

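The tip now sits on the cap, so contact comes at TCP z of about 0.053. I'll press on, watching the force.

Request:
move_arm --targets '[[[0, 0, 0, 0.004, 0], [0, 0, 0, 0, 0], [0, 0, 0, 0, 0]]]'

```text
time: 5.53
tool_pos: [0.5159, 0.2964, 0.0505]
tool_rot: [0.0, 0.13, 0.992, 0.0]
contact_force: [1.1, 0.2, 2.8]
gripper_width: 0.001
grasp_force: 1.2
```

Request:
move_arm --targets '[[[0, 0, 0, 0.004, 0], [0, 0, 0, 0, 0], [0, 0, 0, 0, 0]]]'

```text
time: 5.78
tool_pos: [0.5159, 0.2963, 0.0479]
tool_rot: [0.0, 0.13, 0.992, 0.0]
contact_force: [0.6, -0.6, 2.3]
gripper_width: -0.003
grasp_force: 1.2
```

Request:
move_arm --targets '[[[0, 0, 0, 0.003, 0], [0, 0, 0, 0, 0], [0, 0, 0, 0, 0]]]'

```text
time: 6.03
tool_pos: [0.5159, 0.2963, 0.0461]
tool_rot: [0.0, 0.13, 0.992, 0.0]
contact_force: [1.5, 0.0, 3.0]
gripper_width: 0.001
grasp_force: 1.3
```

Request:
move_arm --targets '[[[0, 0, 0, 0.003, 0], [0, 0, 0, 0, 0], [0, 0, 0, 0, 0]]]'

```text
time: 6.28
tool_pos: [0.5159, 0.2964, 0.0445]
tool_rot: [0.0, 0.13, 0.992, 0.0]
contact_force: [0.5, 0.7, 4.0]
gripper_width: 0.002
grasp_force: 2.1
```

Request:
move_arm --targets '[[[0, 0, 0, 0.003, 0], [0, 0, 0, 0, 0], [0, 0, 0, 0, 0]]]'

```text
time: 6.53
tool_pos: [0.5159, 0.2964, 0.043]
tool_rot: [0.0, 0.13, 0.992, 0.0]
contact_force: [-0.5, -0.4, 7.4]
gripper_width: -0.002
grasp_force: 3.2
```

Red is at its stop: 7.4 N after a plateau of about 3 N. I'll lift off and move over yellow.

Request:
move_arm --targets '[[[0, 0, 0, -0.06, 0], [0, 0, 0, -0.06, 0], [0, 0, 0, -0.06, 0], [0, -0.036, -0.0515, 0, 0], [0, -0.036, -0.0515, 0, 0]]]'

```text
time: 6.95
tool_pos: [0.5424, 0.2263, 0.1533]
tool_rot: [0.002, 0.128, 0.992, 0.001]
contact_force: [-0.1, -0.6, 0.1]
gripper_width: -0.001
grasp_force: 0.0
```

Request:
move_arm --targets '[[[0, -0.036, -0.0515, 0, 0], [0, -0.036, -0.0515, 0, 0], [0, -0.036, -0.0515, 0, 0], [0, -0.036, -0.0515, 0, 0], [0, 0, 0, 0, 0]]]'

```text
time: 7.37
tool_pos: [0.5938, 0.078, 0.1492]
tool_rot: [-0.001, 0.133, 0.991, -0.001]
contact_force: [-0.1, -0.2, -0.9]
gripper_width: -0.004
grasp_force: 0.0
```

Request:
move_arm --targets '[[[0, 0, 0, 0, 0], [0, 0, 0, 0, 0], [0, 0, 0, 0, 0]]]'

```text
time: 7.62
tool_pos: [0.5921, 0.0847, 0.1495]
tool_rot: [-0.001, 0.129, 0.992, 0.0]
contact_force: [0.0, -0.1, 0.3]
gripper_width: 0.002
grasp_force: 0.0
```

```bash
cat > look.py <<'E'
from h import *
import sys
n,x,y=sys.argv[1],float(sys.argv[2]),float(sys.argv[3])
from scipy.spatial.transform import Rotation as Ro
s=state(); K,d,R,t=cam("wrist"); im=grab_frame("wrist")[:,:,::-1]; cv2.imwrite(f"pics/{n}.png",im)
p=cv2.projectPoints(np.array([[x,y,.053]]),cv2.Rodrigues(R)[0],t,K,d)[0].ravel()
c,st=blob(im.max(2)<75,p,30); X=plane("wrist",c,.053)
print(p,c,st,X.round(4),s["tool_pos"],s["contact_force"])
print("tool shift frac",(Ro.from_quat(s["tool_rot"],scalar_first=True).as_matrix().T@(X-s["tool_pos"])/.6).round(4))
sc=grab_frame("scene")[:,:,::-1]; cv2.imwrite(f"pics/{n}s.png",np.hstack([im[60:340,140:420],cv2.resize(sc[150:290,230:440],(420,280),interpolation=2)]))
E
python3 look.py y1 .5925 .083
```

```text
[280.22649983 213.48703693] [279.203125   212.85742188] [267 201  25  25 512] [0.592  0.0825 0.053 ] [0.59212141 0.08471083 0.14954252] [ 0.00473856 -0.14620893  0.27766381]
tool shift frac [-0.001  -0.0036  0.1609]
```

View pics/y1s.png

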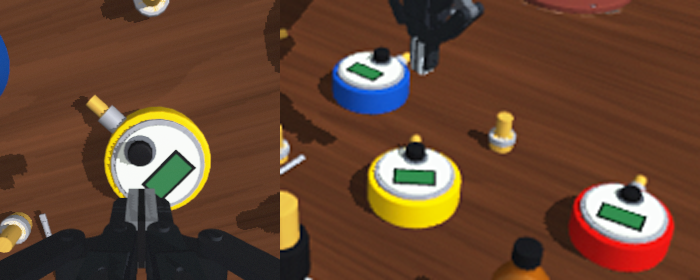

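Yellow's button is at wrist pixel (279,213), 2 mm off the tool in y, and red's button now sits visibly lower. I'll press yellow.

Request:
move_arm --targets '[[[0, -0.001, -0.003, 0.05, 0], [0, 0, 0, 0.05, 0], [0, 0, 0, 0.045, 0], [0, 0, 0, 0.008, 0], [0, 0, 0, 0, 0]]]'

```text
time: 8.13
tool_pos: [0.5908, 0.0827, 0.056]
tool_rot: [-0.003, 0.129, 0.992, -0.0]
contact_force: [0.2, 0.4, -0.0]
gripper_width: 0.003
grasp_force: 0.0
```

Request:
move_arm --targets '[[[0, 0, 0, 0, 0], [0, 0, 0, 0.005, 0], [0, 0, 0, 0.005, 0], [0, 0, 0, 0, 0], [0, 0, 0, 0, 0]]]'

```text
time: 8.55
tool_pos: [0.5937, 0.0818, 0.0535]
tool_rot: [0.001, 0.13, 0.992, 0.0]
contact_force: [0.9, -0.5, -0.5]
gripper_width: -0.001
grasp_force: 0.0
```

Request:
move_arm --targets '[[[0, 0, 0, 0.004, 0], [0, 0, 0, 0.004, 0], [0, 0, 0, 0.004, 0], [0, 0, 0, 0, 0], [0, 0, 0, 0, 0]]]'

```text
time: 8.97
tool_pos: [0.5938, 0.0818, 0.0458]
tool_rot: [0.001, 0.13, 0.992, 0.0]
contact_force: [2.1, 0.9, 3.0]
gripper_width: 0.001
grasp_force: 1.2
```

Request:
move_arm --targets '[[[0, 0, 0, 0.003, 0], [0, 0, 0, 0, 0], [0, 0, 0, 0, 0]]]'

```text
time: 9.22
tool_pos: [0.5938, 0.0818, 0.0442]
tool_rot: [0.001, 0.13, 0.992, 0.0]
contact_force: [0.4, -0.4, 4.8]
gripper_width: 0.005
grasp_force: 2.3
```

Request:
move_arm --targets '[[[0, 0, 0, 0.003, 0], [0, 0, 0, 0, 0], [0, 0, 0, 0, 0]]]'

```text
time: 9.47
tool_pos: [0.5938, 0.0818, 0.0428]
tool_rot: [0.001, 0.13, 0.992, 0.0]
contact_force: [0.2, 0.5, 6.7]
gripper_width: 0.002
grasp_force: 3.4
```

Yellow is at its stop too, at 6.7 N. Now over to blue.

Request:
move_arm --targets '[[[0, 0, 0, -0.06, 0], [0, 0, 0, -0.06, 0], [0, 0, 0, -0.06, 0], [0, 0.028, -0.0495, 0, 0], [0, 0.028, -0.0495, 0, 0]]]'

```text
time: 9.88
tool_pos: [0.5465, 0.0331, 0.1526]
tool_rot: [0.002, 0.129, 0.992, 0.0]
contact_force: [-0.1, -0.8, -0.9]
gripper_width: 0.003
grasp_force: 0.0
```

Request:
move_arm --targets '[[[0, 0.028, -0.0495, 0, 0], [0, 0.028, -0.0495, 0, 0], [0, 0.028, -0.0495, 0, 0], [0, 0.028, -0.0495, 0, 0], [0, 0, 0, 0, 0]]]'

```text
time: 10.3
tool_pos: [0.4456, -0.0667, 0.1478]
tool_rot: [-0.002, 0.132, 0.991, -0.001]
contact_force: [0.0, 0.4, -0.5]
gripper_width: 0.003
grasp_force: 0.0
```

Request:
move_arm --targets '[[[0, 0, 0, 0, 0], [0, 0, 0, 0, 0], [0, 0, 0, 0, 0]]]'

```text
time: 10.55
tool_pos: [0.45, -0.0638, 0.1495]
tool_rot: [-0.0, 0.13, 0.992, 0.0]
contact_force: [0.4, -0.3, 0.1]
gripper_width: 0.0
grasp_force: 0.0
```

```bash
python3 look.py b1 .451 -.064
```

```text
[282.08654927 213.68810695] [279.6653144 212.336714 ] [268 200  24  25 493] [ 0.4495 -0.0656  0.053 ] [ 0.44998786 -0.06377505  0.14945226] [ 0.4492677  -0.32577879  0.08950322]
tool shift frac [-0.0002 -0.0032  0.1608]
```

View pics/b1s.png

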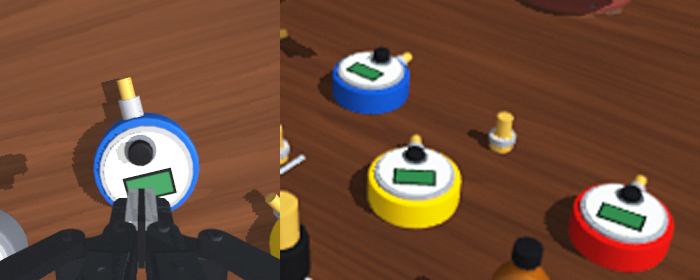

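The blue button is at wrist pixel (280,212), about 2 mm off in y. Same press again.

Request:
move_arm --targets '[[[0, 0, -0.003, 0.05, 0], [0, 0, 0, 0.05, 0], [0, 0, 0, 0.045, 0], [0, 0, 0, 0.008, 0], [0, 0, 0, 0, 0]]]'

```text
time: 11.07
tool_pos: [0.4478, -0.065, 0.0559]
tool_rot: [-0.003, 0.129, 0.992, 0.001]
contact_force: [-0.7, -0.3, 1.0]
gripper_width: 0.003
grasp_force: 0.0
```

Request:
move_arm --targets '[[[0, 0, 0, 0, 0], [0, 0, 0, 0.005, 0], [0, 0, 0, 0.005, 0], [0, 0, 0, 0, 0], [0, 0, 0, 0, 0]]]'

```text
time: 11.48
tool_pos: [0.4504, -0.0664, 0.0532]
tool_rot: [0.001, 0.13, 0.992, -0.0]
contact_force: [0.3, 0.3, 1.4]
gripper_width: 0.003
grasp_force: 0.6
```

Request:
move_arm --targets '[[[0, 0, 0, 0.004, 0], [0, 0, 0, 0.004, 0], [0, 0, 0, 0.004, 0], [0, 0, 0, 0, 0], [0, 0, 0, 0, 0]]]'

```text
time: 11.9
tool_pos: [0.4501, -0.0663, 0.0453]
tool_rot: [0.001, 0.13, 0.992, -0.0]
contact_force: [3.3, -1.2, 3.0]
gripper_width: 0.003
grasp_force: 1.5
```

Request:
move_arm --targets '[[[0, 0, 0, 0.003, 0], [0, 0, 0, 0, 0], [0, 0, 0, 0, 0]]]'

```text
time: 12.15
tool_pos: [0.4501, -0.0664, 0.0436]
tool_rot: [0.001, 0.13, 0.992, -0.0]
contact_force: [2.0, -1.0, 4.4]
gripper_width: 0.0
grasp_force: 2.7
```

Request:
move_arm --targets '[[[0, 0, 0, 0.003, 0], [0, 0, 0, 0, 0], [0, 0, 0, 0, 0]]]'

```text
time: 12.4
tool_pos: [0.4501, -0.0664, 0.0422]
tool_rot: [0.001, 0.13, 0.992, -0.0]
contact_force: [0.1, -0.4, 7.6]
gripper_width: -0.002
grasp_force: 3.8
```

Blue is at its stop at 7.6 N. I'll lift off and check the scene.

Request:
move_arm --targets '[[[0, 0, 0, -0.06, 0], [0, 0, 0, -0.06, 0], [0, 0, 0, -0.06, 0], [0, 0, 0, -0.06, 0], [0, 0, 0, 0, 0]]]'

```text
time: 12.82
tool_pos: [0.4523, -0.0671, 0.1925]
tool_rot: [0.005, 0.13, 0.992, -0.001]
contact_force: [0.8, -1.1, 0.3]
gripper_width: 0.002
grasp_force: 0.0
```

Request:
move_arm --targets '[[[0, 0.06, 0, 0, 0], [0, 0.06, 0, 0, 0], [0, 0, 0, 0, 0], [0, 0, 0, 0, 0], [0, 0, 0, 0, 0]]]'

```text
time: 13.23
tool_pos: [0.3794, -0.0475, 0.1844]
tool_rot: [-0.001, 0.13, 0.992, 0.0]
contact_force: [0.7, -0.3, 0.4]
gripper_width: 0.001
grasp_force: 0.0
```

Run:
```python
from h import *
s=grab_frame("scene")[:,:,::-1]; a=cv2.imread("pics/scene0.png"); f=lambda i:cv2.resize(i[140:290,180:440],(780,450)[:2] if 0 else (520,300),interpolation=2)
cv2.imwrite("pics/end.png",np.vstack([f(a),f(s)])); print(state()["contact_force"],state()["tool_pos"])
```

```text
[ 1.41757681 -0.30482881  0.45646211] [ 0.37984944 -0.04761301  0.18475121]
```

View pics/end.png

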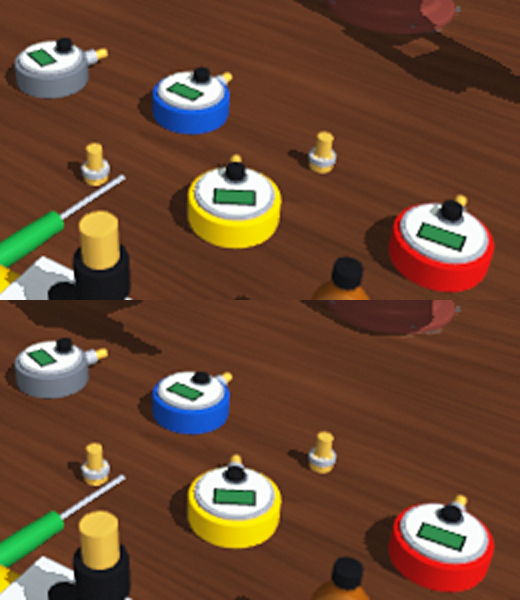

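The before and after crops show the red, yellow and blue buttons lower, grey unchanged, and nothing shifted. I'm handing it in.

```bash
python3 -c "
from plant import job
print(job.job_done())"
```

```text
the job is handed in; nothing more can be done
None
```

I pressed the red, yellow and blue buttons to their stops in that order, at about 7 N each; the final picture shows grey still out and nothing shifted, and the job is handed in with no verdict shown.

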